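# Seat the reference tile in its holder and close the keeper

## Robot

A 6-joint arm with a two-finger parallel gripper is mounted at the origin on a cart in front of the work surface, level with it; the furniture and walls round the work are solid. World frame = base frame: x ahead of the robot, y to its left, z up, the work surface at z = 0. Lengths are in m, angles in rad, forces in N, time in s.
With the tool pointing down it reaches from about 0.375 to 0.975 m from the base axis. Payload 3.8 kg.
Tool frame: the origin (TCP) lies midway between the tips of the shut fingers; the grasp point (between the pads) lies 19 mm behind it; z points along the fingers, y is the line along which they close (so a half turn about z gives the same grasp; the last joint's range is limited). The gripper opens to 88 mm and grips with 3 to 60 N. Pads are 18 mm wide; open, the fingers measure 123 mm over their backs; the gripper's body (75 mm by 187 mm) begins 45 mm behind the grasp point.
Start: joints at [1.177, 0.264, 1.604, -0, 1.274, -0.037], TCP at [0.236, 0.632, 0.239] pointing down, gripper open.
Joint ranges: [-2.63, 2.63], [-0.94, 2.18], [0.31, 2.57], [-1.31, 4.45], [0, 2.66], [-2.55, 2.55]. Speed limits (rad/s): [2.57, 2.57, 3.14, 3.14, 3.14, 3.14].

## Interface

Orientations are given as a rotation vector (axis times angle).
In Python, from cell import manip, inverse_kinematics, cams, order gives the robot as it stands. Calls block until the motion is done:
- manip.move_pose(position, orientation): joint-space move of the TCP to a pose.
- manip.move_linear(position, rate=0.15, rot=None): straight line of the TCP; rot=None keeps the orientation; rate is the mean speed in m/s.
- manip.set_joints(angles): joint-space move.
- manip.set_gripper(opening, force=None): finger opening in m; force is the grip in N (None keeps the last); returns when the fingers have stopped.
- manip.dwell(seconds).
- inverse_kinematics(position, orientation): joint angles nearest the present ones, or None.
- manip.state(): the state.
- cams.capture(name): name is "scene" or "top" or "wrist"; returns a dict with "image" (420x560x3 uint8, blue, green, red), "z_map" (420x560 float32, m along the optical axis (not along the pixel's ray), 0 where there is no reading), "intrinsics" (3x3 intrinsics, pixels), "position" and "orientation" of the camera in the world; the wrist camera has in their place "T_tool_cam" (4x4, takes a point from camera to tool coordinates, whose origin is the TCP and whose axes are the flange's). Camera axes: x right, y down, z forward; pixel columns grow to the right and rows downward; lengths in m; the calibration is good to about 2 mm. A picture is of the moment at which its call begins: read the wrist's pose just before it.
A pose or a line that the arm cannot do raises manip.IKError and nothing moves.
- order.close_job(): hands the job in; it is judged then, once.
The state is a dict: "clock": time; "joint_pos": joint angles; "joint_velocities": joint speeds; "tau": joint torques, N m; "tool_pos": TCP position; "tcp_rot": TCP orientation; "contact_force": force on the tool from outside, world axes, zero at the start; "moment": the same for the moment, N m; "gripper_width": finger opening in m; "grasp_force": force on a finger pad.
Only numpy, scipy, OpenCV 4.12 (cv2) and the standard library are available. Lean on these libraries where they do the work, as an engineer would, in place of code of your own. Each camera call takes 0.05 s, during which the arm holds its last target. There are 200 camera calls.

## Task

With the fingertips, push the white round reference tile along the top of the dark holder until it drops into the round recess and lies flat in it; do not lift it or push it off the holder. Then push the keeper arm (the one with the red knob) round, over the seated tile, until it meets its stop. Leave the sample jar, the vial and the loose black cap standing where they are.

Things in the scene. Friction and masses are not known exactly. Their poses are not given: they have to be found in the camera images.
- holder: dark grey metal block fixed to the worktop, 180 (x) x 150 (y) x 20 mm high with a flat top (the deck, 20 mm above the worktop). Origin: centre of its underside. Round recess, 54 mm wide, 6 mm deep, blue floor, centred at (25, 0) mm in the block's frame; the keeper's pivot stands at (25, 50) mm. The block turns by up to 0.6 rad about the vertical; the tile starts on its -x half
- recess (a point): centre of the floor of the recess, 6 mm below the deck; axes as the block's
- tile: loose white ceramic disc, 50 mm in diameter, 8 mm thick, about 50 g, lying flat on the deck. Origin: centre of its underside (6 mm above the recess floor while on the deck, 0 when seated; seated, its top stands 2 mm above the deck and it has 2 mm of play all round)
- pivot (a point): the keeper's vertical pivot axis, at the underside of the arm, 5 mm above the deck; axes as the block's. The steel hub on it is 18 mm wide and reaches 13 mm above the deck, its screw head 16 mm. The keeper arm is an aluminium bar 12 mm wide, 55 mm long from the pivot, its underside 5 mm and its top 11 mm above the deck: it passes 3 mm over a seated tile but not over one that lies on the deck
- keeper (a joint): angle of the keeper arm, rad. At 0 the arm points from the pivot along the block's +x, clear of the recess; it turns clockwise seen from above as the value grows, and at its stop, 1.571, it points along the block's -y, across the recess. It starts between 0 and 0.35, turns with light friction (under 1 N at the knob) and stays where it is left.
- keeper_knob (a point): top centre of the red upright knob on the keeper arm, 48 mm from the pivot axis; knob 10 mm in diameter, its top 28 mm above the deck
- jar: bystander: glass sample jar with a black screw cap, 45 mm wide, 61 mm high, standing on the worktop beside the block's +y side. Origin: centre of its underside
- vial: bystander: small vial with yellow content and a black cap, 22 mm wide, 56 mm high, standing beside the block's -y side. Origin: centre of its underside
- cap: bystander: loose black screw cap, 45 mm wide, 16 mm high, lying beside the block's -y side. Origin: centre of its underside
Not all that is in view belongs to the job. There is more than one size of the holder; the one meant has the size given above.

How it is judged:
On the way, in this order (a step that is already met when the one before it is completed fails the run):
1. the tile lies flat in the recess while the keeper is still open (horizontal distance between tile and recess below 0.004 m and z of tile in the frame of recess between -0.003 and 0.002 m and angle between tile's own z axis and vertical below 0.05 rad and value of joint keeper below 0.9 rad), for 0.2 s.
2. the keeper is at its stop over the seated tile (horizontal distance between tile and recess below 0.004 m and z of tile in the frame of recess between -0.003 and 0.002 m and angle between tile's own z axis and vertical below 0.05 rad and value of joint keeper above 1.47 rad), for 0.2 s.
At the end, for the whole second after the job is handed in: The tile lies flat (within 0.05 rad) and at rest in the recess, its underside less than 2 mm above the recess floor and its centre within 4 mm of the recess's centre, and the keeper stands within 0.1 rad of its stop over it (all of step 2 and linear speed of tile below 0.01 m/s); the robot touches nothing.
It fails at once if the tile is lifted more than 10 mm off the deck (z of tile in the frame of recess above 0.016 m).
It fails at once if the tile falls off the holder (z of tile in the frame of recess below -0.006 m).
It fails at once if the sample jar is moved more than 20 mm or tipped over (distance of jar from where it was at the start of the episode above 0.02 m or angle between jar's own z axis and vertical above 0.5 rad).
It fails at once if the vial is moved more than 20 mm or tipped over (distance of vial from where it was at the start of the episode above 0.02 m or angle between vial's own z axis and vertical above 0.5 rad).
It fails at once if the loose cap is moved more than 20 mm or tipped over (distance of cap from where it was at the start of the episode above 0.02 m or angle between cap's own z axis and vertical above 0.5 rad).
It also fails if it takes over 51 s, if anything falls off the work surface, if the arm or the gripper's body presses on something with over 40 N, if the wrist force passes 120 N, or if a joint passes its speed limit or range.

## Working session

There is one attempt and no reset: what is moved stays moved. The work goes in short steps, each a Python script; the robot and the scene stay as the last script left them, time stands still between calls to the robot, and variables do not carry over. Pictures are saved under pics/ and viewed, at most 10 in all, crops included, and the job is handed in when it is done.

```bash
mkdir -p pics; cat > h.py <<'E'
import numpy as np, cv2
from scipy.spatial.transform import Rotation as R
from cell import manip, inverse_kinematics, cams, order
def rotm(o):
    o=np.array(o,float)
    return o if o.shape==(3,3) else (R.from_quat(o).as_matrix() if o.size==4 else R.from_rotvec(o).as_matrix())
def grab(n):
    c=cams.capture(n); np.savez('pics/'+n+'.npz',**c); return c
def pts(c):
    K=c['intrinsics'];z=c['z_map'];v,u=np.indices(z.shape)
    p=np.stack([(u-K[0,2])/K[0,0]*z,(v-K[1,2])/K[1,1]*z,z],-1)
    return p@rotm(c['orientation']).T+np.array(c['position'])
def atz(c,u,v,h):
    K=c['intrinsics'];d=rotm(c['orientation'])@np.array([(u-K[0,2])/K[0,0],(v-K[1,2])/K[1,1],1]);p=np.array(c['position'])
    return p+d*(h-p[2])/d[2]
E
python3 - <<'E'
from h import *
for n in('scene','top'):
    c=grab(n); cv2.imwrite(f'pics/{n}.png',c['image']); print(n,c['position'],c['orientation'],c['intrinsics'])
s=manip.state(); print(s['clock'],s['tool_pos'],s['tcp_rot'],s['contact_force'])
E
```

```text
scene [ 0.12934715 -0.52735624  0.57346151] [-2.16697481  0.6895986  -0.34959067] [[402.86555159   0.         277.86190847]
 [  0.         402.86555159 197.00503088]
 [  0.           0.           1.        ]]
top [0.34434995 0.00913217 0.96028604] [-2.13193816  2.1386115  -0.2131966 ] [[477.5304714    0.         275.7798289 ]
 [  0.         477.5304714  205.57224443]
 [  0.           0.           1.        ]]
0.1 [0.23552205 0.63189499 0.23750761] [-0.55740898 -3.09130806  0.0031365 ] [-0.32150114 -0.03004473 -0.3159046 ]
```

View pics/top.png

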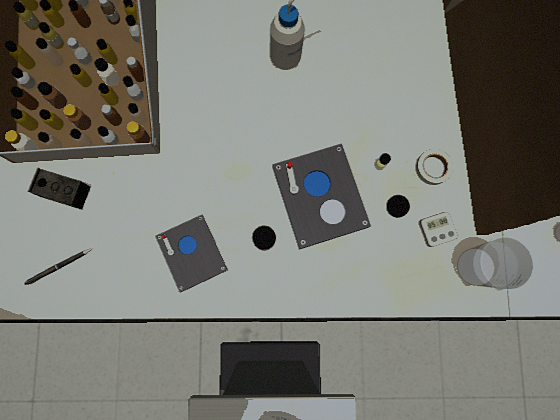

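View pics/scene.png

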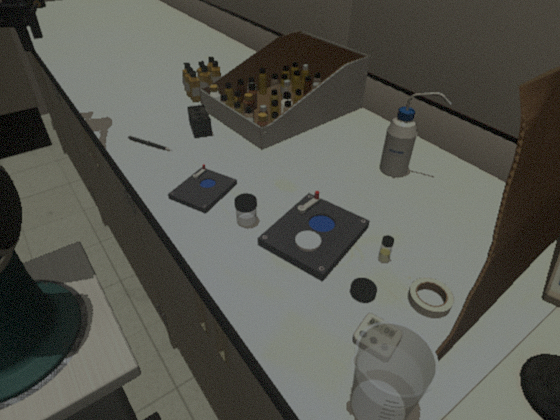

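Top view: there are two holders, a large one at about (321,196) with the white tile at (332,211), and a small one at (192,253) without a tile. The large one is the likely target. The jar is at (264,237), the vial at (384,160) and the cap at (398,206). I'll check the choice in a close crop and measure.

```bash
python3 - <<'E'
from h import *
c=dict(np.load('pics/top.npz'))
im=c['image'][130:260,245:415]; cv2.imwrite('pics/crop.png',cv2.resize(im,None,fx=4.5,fy=4.5,interpolation=cv2.INTER_CUBIC))
P=pts(c);z=P[...,2]
for n,a in (('big',(slice(135,258),slice(250,380))),('small',(slice(205,300),slice(145,240)))):
    m=np.zeros(z.shape,bool); m[a]=True
    g=c['image'].astype(int); m&=(z>.012)&(z<.035)
    k=cv2.connectedComponentsWithStats(m.astype(np.uint8)); i=1+k[2][1:,4].argmax(); q=P[k[1]==i]
    r=cv2.minAreaRect(q[:,:2].astype(np.float32)*1000); print(n,r,np.median(q[:,2]))
hsv=cv2.cvtColor(c['image'],cv2.COLOR_BGR2HSV)
def cen(m,a,h,n):
    mm=np.zeros(z.shape,np.uint8); mm[a]=m[a]; k=cv2.connectedComponentsWithStats(mm); i=1+k[2][1:,4].argmax()
    u,v=k[3][i]; print(n,k[3][i],k[2][i],atz(c,u,v,h),np.median(P[k[1]==i],0))
A=(slice(150,240),slice(280,365))
cen((hsv[...,1]<60)&(hsv[...,2]>150),(slice(195,228),slice(315,350)),.028,'tile')
cen((hsv[...,0]>95)&(hsv[...,0]<125)&(hsv[...,1]>120),A,.014,'recess')
cen(((hsv[...,0]<8)|(hsv[...,0]>172))&(hsv[...,1]>120),A,.046,'knob')
for n,u,v,h in(('jar',264,237,.061),('vial',385,158,.056),('cap',398,206,.016)): print(n,atz(c,u,v,h),P[v,u])
E
```

```text
big ((538.8216552734375, -98.85275268554688), (181.1424102783203, 150.6255340576172), 17.290016174316406) 0.020819226045051986
small ((423.5428161621094, 160.20846557617188), (122.66173553466797, 102.26338195800781), 25.263582229614258) 0.014503673977200648
tile [331.94646681 211.39614561] [320 200  25  24 467] [ 0.50254761 -0.12016191  0.028     ] [ 0.50275572 -0.11994727  0.02894669]
recess [316.78130841 183.25607477] [304 171  27  26 535] [ 0.56306286 -0.0926724   0.014     ] [ 0.56285245 -0.09270408  0.01528717]
knob [289.51851852 164.40740741] [287 162   6   7  27] [ 0.59393532 -0.03596012  0.046     ] [ 0.59393861 -0.03506273  0.04784046]
jar [0.44805703 0.01448187 0.061     ] [0.4478892  0.01447322 0.06245535]
vial [ 0.60427741 -0.22377924  0.056     ] [ 0.60430278 -0.22380197  0.05591173]
cap [ 0.51541361 -0.25583646  0.016     ] [ 0.51541695 -0.25584164  0.01598155]
```

View pics/crop.png

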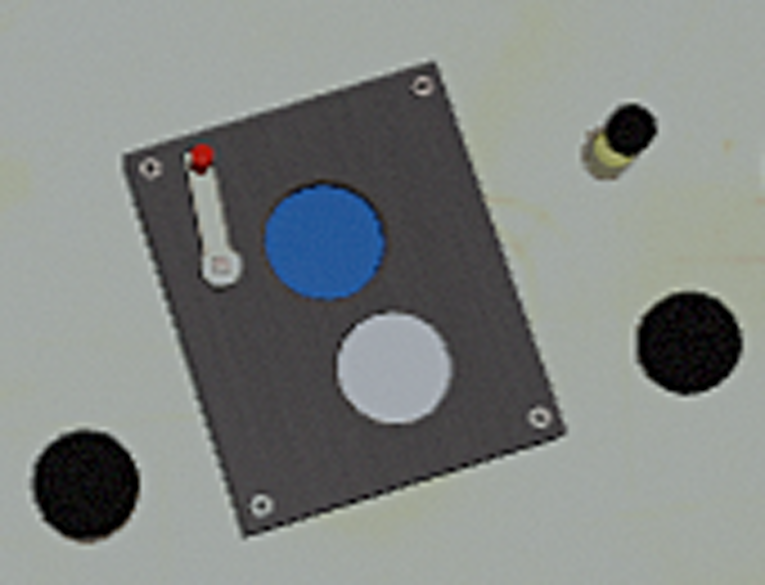

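The crop shows the large holder measuring 181 x 150 mm at 17.3°, with the tile, recess and keeper where expected. It's the right one; the small one is 123 x 102 mm. I'll push with the fingers open 30 mm as a cradle, tips about 3.5 mm above the deck, so they clear the tile once it is seated.

```bash
cat >> h.py <<'E'
def down(a):
    x=np.array([np.cos(a),np.sin(a),0]);z=np.array([0,0,-1.]);return R.from_matrix(np.c_[x,np.cross(z,x),z]).as_rotvec()
def pick(p,a):
    q0=np.array(manip.state()['joint_pos']);best=None
    for k in(0,np.pi):
        q=inverse_kinematics(p,down(a+k))
        if q is not None and abs(q[5])<2.4:
            d=abs(np.array(q)-q0).max()
            if best is None or d<best[0]: best=(d,a+k,q)
    return best
E
python3 - <<'E'
from h import *
tile=np.array([.5025,-.120]);rec=np.array([.5629,-.0921])
d=rec-tile;a=np.arctan2(d[1],d[0]);u=d/np.linalg.norm(d)
p=lambda c,s,z:[*(c+u*s),z]
b=pick(p(tile,-.048,.0235),a); print(b)
manip.set_gripper(.030)
manip.move_pose(p(tile,-.048,.13),down(b[1]))
manip.move_linear(p(tile,-.048,.0235),rate=.1)
s=manip.state();print(s['clock'],s['tool_pos'],s['contact_force'],s['gripper_width'])
for s_ in(-.045,-.036,-.032,-.029):
    manip.move_linear(p(rec,s_,.0235),rate=.04)
    s=manip.state();print(s_,np.round(s['tool_pos'],4),np.round(s['contact_force'],2))
c=grab('wrist');cv2.imwrite('pics/w1.png',c['image']);print(manip.state()['clock'])
E
```

```text
(np.float64(1.5253591997283185), np.float64(0.43272270312678596), array([-3.48265288e-01,  1.43647213e-01,  2.19615280e+00, -8.88178420e-16,
        8.01792640e-01,  7.89808335e-01]))
5.1333 [ 0.45961375 -0.14037696  0.02413668] [0.3069094  0.15438229 0.35219556] 0.030249386698325494
-0.045 [ 0.5219 -0.111   0.0235] [0.27 0.03 0.02]
-0.036 [ 0.5307 -0.1071  0.0236] [-0.85 -0.07  0.11]
-0.032 [ 0.5341 -0.1054  0.0235] [ 0.28 -1.42  0.57]
-0.029 [ 0.5368 -0.1043  0.0236] [-0.09 -0.73 -0.16]
7.95
```

View pics/w1.png

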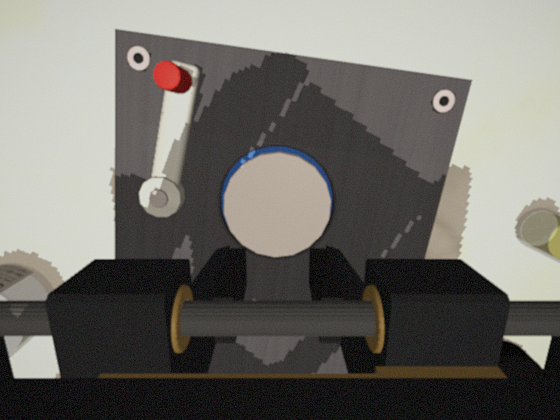

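The tile (276,203) is in the recess area, with a thin blue crescent left at its front (275,150), so it is nearly or just seated. I'll push a few mm more, then back off and measure.

```bash
python3 - <<'E'
from h import *
tile=np.array([.5025,-.120]);rec=np.array([.5629,-.0921])
d=rec-tile;u=d/np.linalg.norm(d);p=lambda c,s,z:[*(c+u*s),z]
for s_ in(-.0275,-.026,-.0245):
    manip.move_linear(p(rec,s_,.0235),rate=.03)
    s=manip.state();print(s_,np.round(s['tool_pos'],4),np.round(s['contact_force'],2))
manip.move_linear(p(rec,-.04,.0235),rate=.06)
manip.move_linear(p(rec,-.04,.13),rate=.15)
st=manip.state();c=cams.capture('wrist');cv2.imwrite('pics/w2.png',c['image'])
T=c['T_tool_cam'];Rt=rotm(st['tcp_rot']);c['orientation']=Rt@T[:3,:3];c['position']=np.array(st['tool_pos'])+Rt@T[:3,3]
P=pts(c);hsv=cv2.cvtColor(c['image'],cv2.COLOR_BGR2HSV)
r=np.hypot(P[...,0]-rec[0],P[...,1]-rec[1]);ok=c['z_map']>0
m=ok&(r<.026);rr=ok&(r>.031)&(r<.036)
for n,mm in(('tile',m&(r<.02)),('deck',rr)):
    q=P[mm];A=np.c_[q[:,:2]-rec,np.ones(len(q))];k=np.linalg.lstsq(A,q[:,2],rcond=None)[0];print(n,len(q),k)
w=ok&(r<.035)&(hsv[...,1]<70)&(hsv[...,2]>140)
k=cv2.connectedComponentsWithStats(w.astype(np.uint8));i=1+k[2][1:,4].argmax();print('tile c',atz(c,*k[3][i],.022),k[2][i],k[3][i])
red=ok&((hsv[...,0]<8)|(hsv[...,0]>172))&(hsv[...,1]>120)&(np.hypot(P[...,0]-.594,P[...,1]+.036)<.03)
top=red&(P[...,2]>.045);print('knob',P[top].mean(0),top.sum())
print(manip.state()['clock'])
E
```

```text
-0.0275 [ 0.538  -0.1037  0.0236] [-0.45  0.24  0.11]
-0.026 [ 0.5394 -0.103   0.0235] [-0.4  -0.12 -0.57]
-0.0245 [ 0.5407 -0.1024  0.0235] [-0.9  -0.11 -0.18]
tile 11827 [-7.5573406  -3.49250134  0.07896776]
deck 12682 [-1.95264134 -0.89968337  0.15714388]
tile c [ 0.56445339 -0.09155432  0.022     ] [ 246  123   65   66 3321] [277.79373683 155.64829871]
knob [ 0.59641845 -0.0355387   0.04820013] 194
10.0167
```

View pics/w2.png

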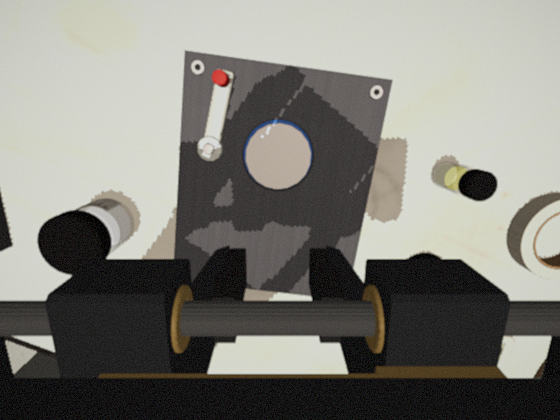

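The tile now has blue showing all round it at (278,156) and its centre is within 2 mm of the recess. My plane fit included gripper pixels, so I'll redo it with them masked. If it is seated, I'll swing the keeper.

```bash
python3 - <<'E'
from h import *
rec=np.array([.5629,-.0921])
st=manip.state();c=cams.capture('wrist')
T=c['T_tool_cam'];Rt=rotm(st['tcp_rot']);c['orientation']=Rt@T[:3,:3];c['position']=np.array(st['tool_pos'])+Rt@T[:3,3]
P=pts(c);r=np.hypot(P[...,0]-.5640,P[...,1]+.0916);ok=c['z_map']>0;ok[235:]=False
H={}
for n,mm in(('tile',ok&(r<.021)),('deck',ok&(r>.031)&(r<.037))):
    q=P[mm];k=np.linalg.lstsq(np.c_[q[:,:2]-rec,np.ones(len(q))],q[:,2],rcond=None)[0];H[n]=k;print(n,len(q),k)
dz=H['tile']-H['deck'];print('rel',dz)
if not(abs(dz[2]-.002)<.0015 and np.hypot(*dz[:2])<.06): raise SystemExit('not seated')
yaw=np.radians(17.29);B=np.array([[np.cos(yaw),-np.sin(yaw)],[np.sin(yaw),np.cos(yaw)]])
piv=rec+B@[0,.05]
def pose(f,z,off=.014):
    t=np.array([-np.sin(f),-np.cos(f)]);w=piv+B@(.048*np.array([np.cos(f),-np.sin(f)])-off*t)
    return [*w,z],down(yaw-np.pi/2-f+np.pi)
manip.set_gripper(0)
p,o=pose(-.08,.11);print(inverse_kinematics(*pose(1.6,.038)));manip.move_pose(p,o)
manip.move_linear(pose(-.08,.038)[0],rate=.1)
f0=np.array(manip.state()['contact_force'])
for f in[*np.arange(.05,1.46,.14),1.49,1.52,1.55,1.57,1.585,1.6,1.615]:
    p,o=pose(f,.038);manip.move_linear(p,rate=.06,rot=o)
    s=manip.state();F=np.array(s['contact_force'])-f0;t=B@[-np.sin(f),-np.cos(f)]
    print(round(f,3),np.round(F,1),'push',round(-F[:2]@t,2),round(s['clock'],2))
    if np.linalg.norm(F)>6: break
E
```

```text
tile 2426 [ 0.00091965 -0.00062748  0.02261174]
deck 2231 [0.00046317 0.00021018 0.02060995]
rel [ 0.00045648 -0.00083766  0.00200179]
[-1.92872272e-01  2.90746954e-01  1.97591577e+00 -4.44089210e-16
  8.74929934e-01  1.10536030e+00]
0.05 [-0.   0.6 -1.3] push 0.64 13.0
0.19 [-0.8  0.9 -0.9] push 0.97 13.29
0.33 [0.1 0.8 0.4] push 0.79 13.58
0.47 [-1.   0.5  0.4] push 0.31 13.88
0.61 [-0.1 -0.  -0.4] push -0.06 14.17
0.75 [-0.9  1.  -0.9] push 0.54 14.46
0.89 [-0.2  0.2 -1.1] push 0.08 14.75
1.03 [ 0.7  0.5 -0.7] push 0.82 15.04
1.17 [-0.1  0.9 -1.2] push 0.51 15.33
1.31 [-0.2  0.4 -0.8] push 0.02 15.62
1.45 [-0.4  0.8 -0.4] push -0.03 15.92
1.49 [-0.5  0.8 -0.8] push -0.2 16.17
1.52 [ 0.6  1.8 -1. ] push 1.14 16.42
1.55 [-0.1  1.  -0.1] push 0.21 16.67
1.57 [ 0.6  0.9 -0.8] push 0.82 16.92
1.585 [ 3.   3.1 -2.4] push 3.81 17.17
1.6 [ 3.8  3.9 -2.3] push 4.67 17.42
1.615 [ 5.9  4.6 -4.3] push 6.89 17.67
```

The tile is seated flat, with its top 2.00 mm above the deck, and the force rose at about 1.58 rad, where the stop is expected. I'll back off and verify.

```bash
python3 - <<'E'
from h import *
yaw=np.radians(17.29);e=np.array([np.cos(yaw),np.sin(yaw)])
p=np.array(manip.state()['tool_pos']);p[:2]+=.02*e;manip.move_linear(list(p),rate=.06)
p[2]=.15;manip.move_linear(list(p),rate=.15)
p[:2]-=.12*e;manip.move_linear(list(p),rate=.15)
st=manip.state();c=cams.capture('wrist')
T=c['T_tool_cam'];Rt=rotm(st['tcp_rot']);c['orientation']=Rt@T[:3,:3];c['position']=np.array(st['tool_pos'])+Rt@T[:3,3]
P=pts(c);hsv=cv2.cvtColor(c['image'],cv2.COLOR_BGR2HSV)
red=((hsv[...,0]<8)|(hsv[...,0]>172))&(hsv[...,1]>120)&(P[...,2]>.044)&(P[...,2]<.053)&(np.hypot(P[...,0]-.56,P[...,1]+.09)<.07)
k=P[red].mean(0);d=k[:2]-[.5480,-.0444];print(k,np.linalg.norm(d),'keeper',yaw-np.arctan2(d[1],d[0]),st['contact_force'],st['clock'])
cv2.imwrite('pics/w3.png',c['image'])
E
```

```text
[ 0.56328075 -0.0897448   0.04851028] 0.047850305621454425 keeper 1.547525702222917 [-0.95837096 -0.14454027 -0.46951499] 20.025
```

View pics/w3.png

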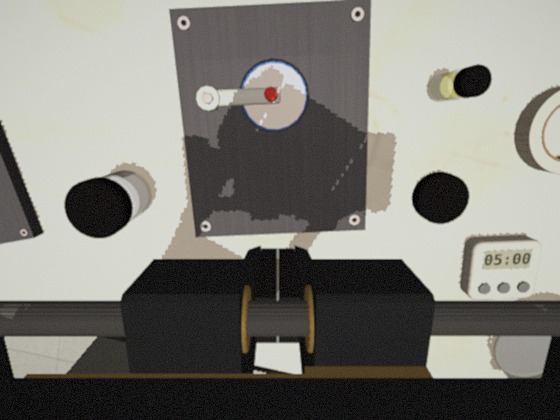

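The keeper lies across the seated tile with its knob at (271,95), measured at 1.55 rad. The jar, vial and cap are still standing in place and the gripper is clear, so I'll hand the job in.

```bash
python3 -c "
from h import *
print(order.close_job())"
```

```text
the job is handed in; nothing more can be done
None
```

I handed the job in at about 20 s of the 51 s: the tile measured flat in the recess before the keeper went over it, the keeper is against its stop (about 1.55 rad measured), and the jar, vial and cap still stand in place; the hand-in returned no verdict.

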